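Index the trunking mitre box one hole

TASK

Set the mitre box for the white trunking that lies on its bed: hook a fingertip under the red ring of the spring index pin, gently lift the pin out of its hole, swing the front of the arm one hole towards the side where the trunking lies, and let the pin drop fully home in that hole. Only hook the ring, do not pinch it; do not swing the arm past that hole or the other way, leave everything else where it is, and end with the hand clear.

Things in the scene. Friction and masses are not known exactly. Their poses are not given: they have to be found in the camera images.
- mitre_box: Mitre box for trunking and DIN rail, bolted down, its saw taken out. Origin: on the bench, under the vertical pivot axis of the swing arm. x: away from the operator, towards the fence; y: operator's left; z up. Green bed 440 mm wide in y, from x -80 to +35 mm, top at 46 mm; lugs 8 mm high out to y +-252 mm; aluminium fence at x 0 to 9 mm, up to 102 mm.
- square_hole (a point): Mouth of the middle (square) hole of the quadrant, 185 mm in front of the pivot axis. The quadrant is the arc-shaped aluminium plate in front of the bed, 152 to 218 mm from the axis, top 22 mm above the bench. Five 13 mm holes on the 185 mm radius: middle, 22.5 and 45 degrees either side (72 mm between neighbours). Axes as the mitre box.
- swing_arm (a joint): Angle (rad) of the grey swing arm. 0: square to the front, pin in the middle hole; positive: front end swung to the mitre box's +y (clockwise seen from above). Holes at 0, +-0.393, +-0.785. Arm 34 mm wide, top 35 mm above the bench, front end 226 mm from the axis. It stays where it is left; swinging it by the ring takes about 2 N.
- front_post (a point): Top of the front saw guide post, an upright 12 mm rod on the swing arm, 118 mm in front of the pivot axis (67 mm behind the ring), with a 20 x 26 mm black block and cap; 190 mm above the bench. A like post stands on the arm 62 mm behind the axis. Frame turns with the arm as ring_eye's does.
- index_pin (a joint): Lift (m) of the spring index pin, a 10 mm round-nosed pin sliding vertically in a 29 mm housing on the arm (top 60 mm above the bench), 185 mm from the axis. 0: fully down, 10 mm into the hole; clears the quadrant above 0.010; stop at 0.018. Spring 4.5 N at 0, plus 0.25 N per mm. It drops into a hole only within about 0.01 rad of it; else its nose rides on the quadrant.
- ring_eye (a point): Centre of the red ring fixed upright on the index pin's head, rising with the pin: rigid, 5.6 mm round wire, 43 mm inside, 55 mm outside diameter, eye 95 mm above the bench with the pin down. Its plane is vertical and square to the arm: one reaches through it along the arm. It does not swivel. Its frame turns with the arm: x along the arm to the pivot axis, y left, z up.
- trunking: Length of white plastic trunking, 42 x 170 x 27 mm high, lying loose on the bed along the fence, in the bed's left or right half (mitre box y above or below 0): that is the side to swing to. Origin: centre of its underside. Not to be moved.
- din_rail: Length of steel DIN rail, 35 x 170 x 7.5 mm high, lying loose on the other half of the bed. Origin: centre of its underside. Not to be moved.
- signal_tower: Loose signal tower light standing on the bench behind the mitre box: cream foot 80 mm across, 49 mm green, amber and red lenses, 206 mm tall. Origin: centre of its underside. Not to be moved.
- button_box: Loose orange push-button box, 68 x 115 x 67 mm high with its three buttons, on the bench behind the mitre box. Origin: centre of its underside. Not to be moved.

How it is judged:
By the outcome, as a careful person would: the job done as asked, in the order asked, and still so for the second after the job is handed in, with the robot touching nothing.
It also fails if it takes over 48 s, if anything falls off the work surface, if the arm or the gripper's body presses on something with over 40 N, if the wrist force passes 120 N, or if a joint passes its speed limit or range.

ROBOT

A 6-joint arm with a two-finger parallel gripper is mounted at the origin on the work surface. World frame = base frame: x ahead of the robot, y to its left, z up, the work surface at z = 0. Lengths are in m, angles in rad, forces in N, time in s.
With the tool pointing down it reaches from about 0.375 to 0.975 m from the base axis. Payload 3.8 kg.
Tool frame: the origin (TCP) lies at the very end of the fingers, on their centre line; the grasp point (between the pads) lies 19 mm behind it; z points along the fingers, y is the line along which they close (so a half turn about z gives the same grasp; the last joint's range is limited). The gripper opens to 85 mm and grips with 20 to 120 N. Pads are 22 mm wide; open, the fingers measure 114 mm over their backs; the gripper's body (76 mm by 85 mm) begins 54 mm behind the grasp point. The pads swing forward as they close: fully open they stand 13 mm farther back than shut.
Start: joints at [1.146, 0.264, 1.604, -0, 1.274, -0.037], TCP at [0.255, 0.625, 0.231] pointing down, gripper open.
Joint ranges: [-2.63, 2.63], [-0.94, 2.18], [0.31, 2.57], [-1.31, 4.45], [0, 2.66], [-2.55, 2.55]. Speed limits (rad/s): [2.57, 2.57, 3.14, 3.14, 3.14, 3.14].

INTERFACE

Orientations are given as a rotation vector (axis times angle).
In Python, from workcell import read_state, read_camera, calibration, finish_job gives the robot as it stands.
- The arm moves only by the tool step_arm, never from a script. Its argument "commands" is a list of rows, each an object of numbers: "fingers": the gripper's target within -1 to 1 (shut at 1, half-way at 0, fully open at -1); "dx", "dy", "dz": the shift along the tool's x, y, z in m; "roll": the turn about the tool's z in degrees. In form: [{"fingers": .., "dx": .., "dy": .., "dz": .., "roll": ..}, ...]. A call has 1 to 8 rows; each row is the pose to reach, as a shift and turn from the pose commanded when the call began, along the tool's axes at that moment; what a row does not reach only later rows make up. A row lasts 1/8 s, in which the tool goes at most 62.5 mm and 10.7 degrees, less where a joint would pass 70% of its speed; a pose out of reach is approached as far as the arm can. A call with a gripper value outside its range is refused whole. The fingers move at their own pace and stop on an object; "squeeze" is the grip in N (left out, the last holds). Time passes only in rows, so rows that repeat a pose let the fingers close. It gives the time, the measured TCP pose, the force, the opening and the grip force at its end, in the units of the state.
- read_state(): the state, without advancing time (a new reading comes with each control period).
- read_camera(name): name is "scene" or "top" or "wrist"; returns (picture, depth): 400x640x3 uint8, blue, green, red; 400x640 float32, m along the optical axis (not along the pixel's ray), 0 where there is no reading.
- calibration(name): a dict with "intrinsics" (3x3 intrinsics, pixels), "world_to_cam" (4x4, takes a point from world to camera coordinates). Camera axes: x right, y up, looking along -z (the intrinsics and any distortion apply to the point x, -y, -z); pixel columns grow to the right and rows downward; lengths in m; the calibration is good to about 2 mm. A picture is of the moment at which its call begins: read the wrist's pose just before it. calibration takes no time and is no camera call; for the wrist camera it gives the pose at the moment of the call.
- finish_job(): hands the job in; it is judged then, once.
The state is a dict: "time": time; "q": joint angles; "joint_vel": joint speeds; "joint_torque": joint torques, N m; "tool_pos": TCP position; "tcp_rot": TCP orientation; "wrist_force": force on the tool from outside, world axes, zero at the start; "torque": the same for the moment, N m; "width": opening from 0.0 (shut) to 1.0 (fully open); "grip_force": force on a finger pad.
Only numpy, scipy, OpenCV 4.12 (cv2) and the standard library are available. Lean on these libraries where they do the work, as an engineer would, in place of code of your own. Each camera call takes 0.05 s, during which the arm holds its last target. There are 200 camera calls.

## Working session

There is one attempt and no reset: what is moved stays moved. The work goes in short steps, Python scripts to look and compute and a tool call to move; the robot and the scene stay as the last step left them, time stands still between calls to the robot, and variables do not carry over. Pictures are saved under pics/ and viewed, at most 10 in all, crops included, and the job is handed in when it is done.

Besides the shell and the picture viewer there is one more tool, called after "Emit:" as name(argument=value, ...), one argument or row to a line, values as JSON. step_arm: Moves the arm, as the interface text tells. Its arguments: {"type":"object","properties":{"commands":{"type":"array","items":{"type":"object","properties":{"fingers":{"type":"number"},"dx":{"type":"number"},"dy":{"type":"number"},"dz":{"type":"number"},"roll":{"type":"number"}}}},"squeeze":{"type":"number"}},"required":["commands"]}

```bash
mkdir -p pics
cat > h.py <<'E'
import numpy as np, cv2
from workcell import *
def cam(n):
    c=calibration(n); im,d=read_camera(n); return im,d,np.array(c['intrinsics']),np.array(c['world_to_cam']),c
def pts(uv,d,K,T):
    uv=np.atleast_2d(uv); z=d
    x=(uv[:,0]-K[0,2])/K[0,0]*z; y=(uv[:,1]-K[1,2])/K[1,1]*z
    P=np.stack([x,-y,-z,np.ones_like(x)],1)
    return (np.linalg.inv(T)@P.T).T[:,:3]
def cloud(m,d,K,T):
    v,u=np.nonzero(m&(d>0)); return pts(np.stack([u,v],1).astype(float),d[v,u],K,T)
E
python3 - <<'E'
from h import *
for n in('scene','top'):
    im,d,K,T,c=cam(n); cv2.imwrite(f'pics/{n}0.png',im); np.savez(f'{n}0.npz',im=im,d=d,K=K,T=T)
    print(n,c.keys(),K.tolist(),np.linalg.inv(T)[:3,3],(d>0).mean())
    hsv=cv2.cvtColor(im,cv2.COLOR_BGR2HSV)
    m=((hsv[...,0]<6)|(hsv[...,0]>174))&(hsv[...,1]>150)&(hsv[...,2]>80)
    k,l,s,ce=cv2.connectedComponentsWithStats(m.astype('uint8'))
    for i in range(1,k):
        if s[i,4]>15:
            P=cloud(l==i,d,K,T); print(s[i],ce[i],P.min(0).round(3),P.max(0).round(3),np.median(P,0).round(3)) if len(P) else print(s[i])
s=read_state();print({k:np.round(v,3) for k,v in s.items()})
E
```

```text
scene dict_keys(['intrinsics', 'world_to_cam']) [[371.16597863208295, 0.0, 322.65998039331936], [0.0, 371.16597863208295, 207.90586615562685], [0.0, 0.0, 1.0]] [1.03557893 0.5439565  0.62294145] 0.99626953125
[242 182  15  22 170] [248.77647059 192.15882353] [ 0.476 -0.211 -0.001] [ 0.625 -0.047  0.124] [ 0.586 -0.06   0.085]
[381 253   8   7  41] [384.24390244 255.95121951] [0.521 0.282 0.065] [0.538 0.296 0.07 ] [0.531 0.289 0.068]
[336 255  31  28 467] [349.77301927 271.30620985] [ 0.546  0.175 -0.   ] [0.709 0.335 0.198] [0.703 0.323 0.182]
top dict_keys(['intrinsics', 'world_to_cam']) [[432.6341946705066, 0.0, 320.3953776920978], [0.0, 432.6341946705066, 200.16315197927898], [0.0, 0.0, 1.0]] [0.49016789 0.15689474 0.8698782 ] 0.99601171875
[199 100  30  26 182] [218.32417582 117.80769231] [ 0.658  0.284 -0.004] [0.754 0.374 0.2  ] [0.665 0.295 0.188]
[426 154   8  24  47] [430.38297872 164.36170213] [ 0.576 -0.092  0.   ] [ 0.635 -0.053  0.126] [ 0.597 -0.06   0.12 ]
[421 158   7  19  30] [423.5        166.63333333] [ 0.581 -0.064  0.072] [ 0.614 -0.054  0.083] [ 0.601 -0.058  0.076]
[235 206   9   8  56] [239.14285714 209.625     ] [0.52  0.277 0.063] [0.533 0.292 0.07 ] [0.526 0.285 0.067]
{'time': np.float64(0.1), 'q': array([ 1.146,  0.265,  1.605,  0.   ,  1.274, -0.037]), 'joint_vel': array([ 0.   , -0.002, -0.003,  0.   , -0.002, -0.   ]), 'joint_torque': array([ 1.0000e-03, -5.1671e+01, -3.6859e+01, -0.0000e+00,  6.0000e-03,
        0.0000e+00]), 'tool_pos': array([0.255, 0.624, 0.23 ]), 'tcp_rot': array([-6.050e-01, -3.082e+00,  3.000e-03]), 'wrist_force': array([-0.201, -0.358, -0.022]), 'torque': array([-0.021,  0.031, -0.033]), 'grip_force': np.float64(0.0), 'width': np.float64(1.001)}
```

View pics/scene0.png

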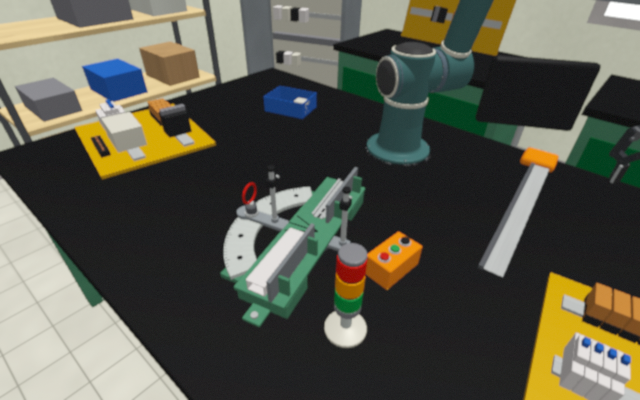

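View pics/top0.png

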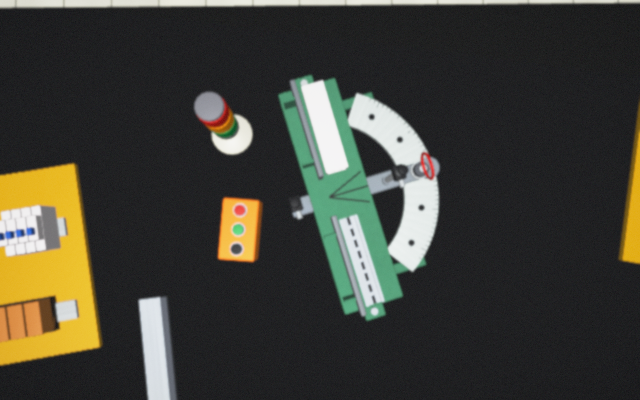

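The trunking (white, top view 325,125) lies at larger world x. The ring is at (428,165), with the arm square and the pin in the middle hole. The four free holes are at about (372,117), (400,140), (421,208) and (411,243). So the front has to swing towards world +x. Next I'll fit the mitre box pose.

Run:
```python
from h import *
from scipy.optimize import least_squares
f=np.load('top0.npz'); im,d,K,T=[f[k] for k in('im','d','K','T')]
g=cv2.cvtColor(im,cv2.COLOR_BGR2GRAY).astype(float)
C=np.linalg.inv(T)
def ray(uv,z):
    p=pts(uv,np.array([1.]),K,T)[0]; o=C[:3,3]; r=p-o; return o+r*(z-o[2])/r[2]
H=[]
for u,v in[(372,117),(400,140),(421,208),(411,243)]:
    w=np.clip(150-g[v-6:v+7,u-6:u+7],0,None); w[np.hypot(*np.mgrid[-6:7,-6:7])>6]=0
    yy,xx=np.mgrid[v-6:v+7,u-6:u+7]; c=(xx*w).sum()/w.sum(),(yy*w).sum()/w.sum()
    p=ray(c,.022); dp=pts(np.array([c]),np.array([np.median(d[v-6:v+7,u-6:u+7])]),K,T)[0]; print(np.round(c,1),p.round(4),'depthpt',dp.round(3)); H.append(p[:2])
H=np.array(H)
# box angles of holes: -45 is at +world x (trunking side) ; hole pos=O+R(psi)*(-185cos a, 185 sin a)
al=np.radians([-45,-22.5,22.5,45])
def mod(p): 
    c,s=np.cos(p[2]),np.sin(p[2]); x=-.185*np.cos(al); y=.185*np.sin(al)
    return np.stack([p[0]+c*x-s*y,p[1]+s*x+c*y],1)
r=least_squares(lambda p:(mod(p)-H).ravel(),[.57,.13,1.8]); print(r.x,np.degrees(r.x[2]),(r.fun.reshape(-1,2)*1e3).round(1))
O=r.x[:2];ps=r.x[2]; ex=np.array([np.cos(ps),np.sin(ps)])
print('square',O-.185*ex,'post',O-.118*ex, 'target hole',mod(r.x)[1])
# ring from both views: cloud of red
for n in('scene','top'):
    f=np.load(n+'0.npz'); im,d,K,T=[f[k] for k in('im','d','K','T')]
    hsv=cv2.cvtColor(im,cv2.COLOR_BGR2HSV)
    m=((hsv[...,0]<8)|(hsv[...,0]>172))&(hsv[...,1]>110)&(hsv[...,2]>70)
    P=cloud(m,d,K,T); P=P[(np.hypot(*(P[:,:2]-(O-.185*ex)).T)<.045)&(P[:,2]>.066)]
    b=np.stack([(P[:,:2]-O)@ex,(P[:,:2]-O)@[-ex[1],ex[0]],P[:,2]],1)
    print(n,len(b),b.min(0).round(4),b.max(0).round(4),np.median(b,0).round(4))
    q=T@np.array([*(O-.185*ex),.095,1]); print('proj eye',K[0,0]*q[0]/-q[2]+K[0,2],K[1,1]*-q[1]/-q[2]+K[1,2], 'mask bbox',cv2.boundingRect((m[140:220,230:270] if n=='scene' else m[145:185,405:445]).astype('uint8')))
```

```text
[371.2 116.4] [0.7092 0.0276 0.022 ] depthpt [0.709 0.028 0.022]
[399.4 139.2] [ 0.6624 -0.0273  0.022 ] depthpt [ 0.662 -0.027  0.023]
[421.  207.1] [ 0.526  -0.0656  0.022 ] depthpt [ 0.526 -0.065  0.023]
[411.  242.3] [ 0.4574 -0.0433  0.022 ] depthpt [ 0.457 -0.043  0.023]
[0.54786554 0.1180524  1.84515552] 105.71962378639618 [[ 0.1  0. ]
 [-0.1  0. ]
 [ 0.  -0. ]
 [-0.   0. ]]
square [ 0.59798762 -0.06002841] post [0.5798353  0.00446572] target hole [ 0.66232088 -0.02729193]
scene 118 [-0.186  -0.0295  0.0718] [-0.1792  0.0223  0.1242] [-0.1816 -0.0046  0.1004]
proj eye 248.7071581734082 192.70209617892306 mask bbox (12, 42, 15, 22)
top 137 [-0.1875 -0.0233  0.0717] [-0.1812  0.0244  0.1258] [-0.1839  0.0002  0.1096]
proj eye 426.8622574713053 165.70494078407208 mask bbox (16, 8, 13, 26)
```

Emit:
step_arm(
  commands=[
    {"fingers": -1, "dx": 0, "dy": 0, "dz": -0.02, "roll": 0},
  ],
)

```text
time: 0.22
tool_pos: [0.2545, 0.6232, 0.2488]
tcp_rot: [-0.605, -3.081, 0.009]
wrist_force: [-0.4, -1.2, -0.1]
width: 1.003
grip_force: 0.0
```

Emit:
step_arm(
  commands=[
    {"fingers": -1, "dx": -0.324, "dy": -0.297, "dz": -0.07, "roll": 71},
    {"fingers": -1, "dx": -0.324, "dy": -0.297, "dz": -0.07, "roll": 71},
    {"fingers": -1, "dx": -0.324, "dy": -0.297, "dz": -0.07, "roll": 71},
    {"fingers": -1, "dx": -0.324, "dy": -0.297, "dz": -0.07, "roll": 71},
    {"fingers": -1, "dx": -0.324, "dy": -0.297, "dz": -0.07, "roll": 71},
    {"fingers": -1, "dx": -0.324, "dy": -0.297, "dz": -0.07, "roll": 71},
    {"fingers": -1, "dx": -0.324, "dy": -0.297, "dz": -0.07, "roll": 71},
    {"fingers": -1, "dx": -0.324, "dy": -0.297, "dz": -0.07, "roll": 71},
  ],
)

```text
time: 1.23
tool_pos: [0.4449, 0.2245, 0.3241]
tcp_rot: [2.287, 2.15, 0.005]
wrist_force: [-0.1, -0.0, 0.5]
width: 1.003
grip_force: 0.0
```

```bash
cat >> h.py <<'E'
from scipy.spatial.transform import Rotation as Rn
O=np.array([.54787,.11805]); PS=1.84516
def info():
    s=read_state(); R=Rn.from_rotvec(s['tcp_rot']).as_matrix(); p=np.array(s['tool_pos'])
    ex=np.array([np.cos(PS),np.sin(PS)]); ey=np.array([-ex[1],ex[0]]); b=p[:2]-O
    print('t',round(s['time'],2),'p',p.round(4),'box',(b@ex).round(4),(b@ey).round(4),'yaw_y',np.degrees(np.arctan2(R[1,1],R[0,1])).round(2),'z',R[:,2].round(3),'F',np.round(s['wrist_force'],1),'q',np.round(s['q'],2),'w',round(s['width'],2)); return s,p,R
def rel(p,R,target,yaw=None):
    d=R.T@(np.array(target)-p); print('dxyz',d.round(4))
    if yaw is not None:
        y=np.degrees(np.arctan2(R[1,1],R[0,1])); print('roll',(-(yaw-y)+180)%360-180)
E
python3 - <<'E'
from h import *
s,p,R=info(); rel(p,R,[.629,-.171,.32],-74.28)
E
```

```text
t 1.23 p [0.4449 0.2245 0.3241] box 0.1303 0.0703 yaw_y -3.54 z [ 0.004  0.001 -1.   ] F [-0.1 -0.   0.5] q [ 0.42 -0.12  1.85 -0.    1.41  0.48] w 1.0
dxyz [-0.3833  0.2082  0.0046]
roll 70.73793958511004
```

Emit:
step_arm(
  commands=[
    {"fingers": -1, "dx": -0.383, "dy": 0.208, "dz": 0, "roll": 71},
    {"fingers": -1, "dx": -0.383, "dy": 0.208, "dz": 0, "roll": 71},
    {"fingers": -1, "dx": -0.383, "dy": 0.208, "dz": 0, "roll": 71},
    {"fingers": -1, "dx": -0.383, "dy": 0.208, "dz": 0, "roll": 71},
    {"fingers": -1, "dx": -0.383, "dy": 0.208, "dz": 0, "roll": 71},
    {"fingers": -1, "dx": -0.383, "dy": 0.208, "dz": 0, "roll": 71},
    {"fingers": -1, "dx": -0.383, "dy": 0.208, "dz": 0, "roll": 71},
    {"fingers": -1, "dx": -0.383, "dy": 0.208, "dz": 0, "roll": 71},
  ],
)

```text
time: 2.22
tool_pos: [0.6304, -0.1696, 0.3207]
tcp_rot: [3.112, 0.426, -0.001]
wrist_force: [-0.8, 0.9, -0.1]
width: 1.001
grip_force: 0.0
```

Run:
```python
from h import *
s,p,R=info()
a,d,K,T,_=cam('scene'); np.savez('scene1.npz',im=a,d=d,K=K,T=T)
w,dw,Kw,Tw,_=cam('wrist'); np.savez('wrist1.npz',im=w,d=dw,K=Kw,T=Tw)
a=a[60:260,130:370]; a=cv2.resize(a,None,fx=2,fy=2,interpolation=cv2.INTER_CUBIC)
w=cv2.resize(w,(480,300)); c=np.zeros((300+300,480,3),'uint8')
c=np.zeros((400,800,3),'uint8'); c[:,:480]=a; c[:200,480:]=cv2.resize(w,(320,200))
cv2.imwrite('pics/g1.png',c)
# gripper profile: points in tool frame from scene cam
P=cloud(d>0,d,K,T); Q=(P-p)@R; k=(abs(Q[:,0])<.06)&(abs(Q[:,1])<.09)&(Q[:,2]>-.16)&(Q[:,2]<.02); Q=Q[k]
for z0 in np.arange(-.12,.01,.01):
    q=Q[abs(Q[:,2]-z0)<.005]; print(z0.round(3),len(q),(np.sort(q[:,1])[::max(1,len(q)//8)]*1e3).round(0) if len(q) else '', (np.percentile(q[:,0],[0,100])*1e3).round() if len(q) else '')
```

```text
t 2.23 p [ 0.6304 -0.1696  0.3207] box -0.2992 -0.0015 yaw_y -74.4 z [-0.001 -0.    -1.   ] F [-0.8  0.9 -0.1] q [-0.3   0.18  1.54 -0.    1.42  1.  ] w 1.0
-0.12 234 [-68. -61. -38. -33. -23.  -7.  14.  53.  65.] [-10.  14.]
-0.11 372 [-71. -67. -45. -33. -15.   5.  22.  51.  67.] [-12.  21.]
-0.1 319 [-71. -68. -56. -32. -21.   4.  15.  53.  66.] [-13.  22.]
-0.09 323 [-73. -70. -35. -29. -21.   9.  25.  59.  70.] [-14.  21.]
-0.08 322 [-74. -66. -41. -34. -23.   5.  28.  61.  73.] [-13.  20.]
-0.07 242 [-75. -72. -68. -50. -40.  29.  43.  64.  74.] [-12.  18.]
-0.06 157 [-75. -69. -55. -50.  38.  43.  45.  53.  70.] [-13.  15.]
-0.05 104 [-58. -56. -51. -46.  42.  43.  44.  46.] [-10.  13.]
-0.04 113 [-57. -56. -54. -49. -45.  43.  43.  45.  55.] [-13.  13.]
-0.03 106 [-58. -56. -53. -49. -43.  43.  43.  44.  56.] [-10.  13.]
-0.02 89 [-56. -52. -50. -48.  42.  42.  43.  45.  54.] [-11.  13.]
-0.01 5 [-50. -48.  43.  44.  45.] [-6.  9.]
-0.0 0
```

View pics/g1.png

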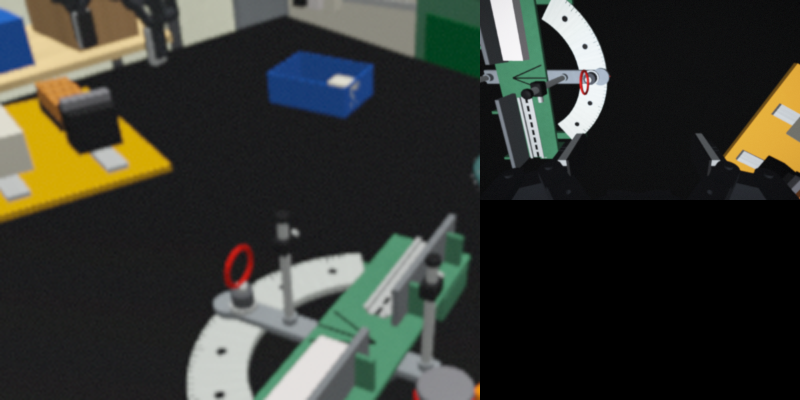

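Side view: the ring is upright at about (240,265) in the crop, with the front post behind it at (285,260). The inset shows both fingers open. I need to know the finger shape in detail to see how a vertical finger could hook the ring.

Emit:
step_arm(
  commands=[
    {"fingers": 1},
    {"fingers": 1},
    {"fingers": 1},
    {"fingers": 1},
    {"fingers": 1},
    {"fingers": 1},
  ],
)

```text
invalid input
```

Run:
```python
from h import *
s,p,R=info()
w,dw,K,T,_=cam('wrist'); np.savez('wrist2.npz',im=w,d=dw,K=K,T=T)
o=np.load('wrist1.npz')['im']
c=np.vstack([cv2.resize(o[230:400],(800,212)),cv2.resize(w[150:400,100:540],(660,375)).__class__((0,)) if 0 else cv2.copyMakeBorder(cv2.resize(w[180:400,120:520],(700,385)),0,0,50,50,0)])
c=np.clip(c.astype(float)*2.2+15,0,255).astype('uint8'); cv2.imwrite('pics/w2.png',c)
print('cam pos in tool',((np.linalg.inv(T)[:3,3]-p)@R).round(3),'look',(-np.linalg.inv(T)[:3,2]@R).round(3))
for n in('wrist1','wrist2'):
    f=np.load(n+'.npz'); d,K,T=f['d'],f['K'],f['T']
    P=cloud((d>0)&(d<.35),d,K,T); Q=(P-p)@R
    k=(abs(Q[:,1])<.1)&(Q[:,2]>-.1)&(Q[:,2]<.02); Q=Q[k]; print(n,len(Q))
    for z0 in np.arange(-.09,.01,.005):
        q=Q[abs(Q[:,2]-z0)<.0025]
        if len(q): print(z0.round(3),len(q),'y',(np.percentile(q[:,1],[0,5,25,45,55,75,95,100])*1e3).round(0),'x',(np.percentile(q[:,0],[0,5,50,95,100])*1e3).round())
```

```text
t 2.33 p [ 0.6293 -0.1662  0.3212] box -0.2957 -0.0014 yaw_y -74.19 z [-0.001  0.001 -1.   ] F [-1.  -0.1 -0.3] q [-0.3   0.18  1.54  0.    1.42  1.  ] w 1.0
cam pos in tool [ 0.079 -0.001 -0.142] look [-0.307 -0.001  0.952]
wrist1 33241
-0.085 1042 y [-36. -34. -28. -22.  22.  28.  35.  37.] x [16. 17. 18. 18. 19.]
-0.08 4231 y [-72. -64. -31. -12.  13.  33.  66.  74.] x [10. 11. 17. 18. 19.]
-0.075 5932 y [-73. -68. -34.  -5.   7.  36.  69.  74.] x [ 7. 10. 12. 18. 19.]
-0.07 3480 y [-73. -70. -62. -34.  33.  63.  71.  75.] x [-0.  2. 12. 17. 18.]
-0.065 6908 y [-74. -67. -57. -44.  46.  58.  68.  75.] x [-5. -2.  8. 14. 16.]
-0.06 2990 y [-74. -66. -54. -43.  44.  55.  67.  75.] x [-5.  7. 12. 14. 15.]
-0.055 1044 y [-68. -62. -51. -44.  47.  53.  64.  73.] x [ 6.  7. 12. 14. 15.]
-0.05 1155 y [-54. -48. -44. -42.  43.  45.  49.  55.] x [-1.  2.  9. 12. 13.]
-0.045 1058 y [-56. -51. -42. -42.  43.  44.  53.  57.] x [-8. -3.  8. 12. 13.]
-0.04 1230 y [-56. -53. -42. -42.  43.  44.  54.  57.] x [-11.  -8.   7.  12.  13.]
-0.035 1107 y [-56. -53. -42. -42.  43.  44.  55.  57.] x [-11
[... 1041 characters left out ...]
  43.  47.  53.] x [-1.  2.  9. 12. 13.]
-0.045 1076 y [-57. -53. -44. -43.  42.  42.  49.  56.] x [-8. -3.  8. 12. 12.]
-0.04 1233 y [-57. -55. -44. -43.  42.  42.  53.  56.] x [-11.  -8.   8.  12.  13.]
-0.035 1102 y [-58. -55. -44. -43.  42.  42.  53.  56.] x [-11.  -8.   7.  12.  13.]
-0.03 967 y [-57. -55. -44. -43.  42.  42.  53.  56.] x [-11.  -8.   7.  12.  12.]
-0.025 882 y [-58. -55. -44. -43.  42.  42.  53.  56.] x [-11.  -8.   7.  12.  13.]
-0.02 734 y [-57. -50. -44. -43.  42.  42.  52.  56.] x [-11.  -9.   7.  12.  12.]
-0.015 387 y [-50. -44. -44. -43.  42.  42.  43.  49.] x [-11.  -9.   2.  11.  12.]
-0.01 15 y [-44. -44. -44.  42.  42.  42.  42.  42.] x [-6. -6.  3.  7.  8.]
```

View pics/w2.png

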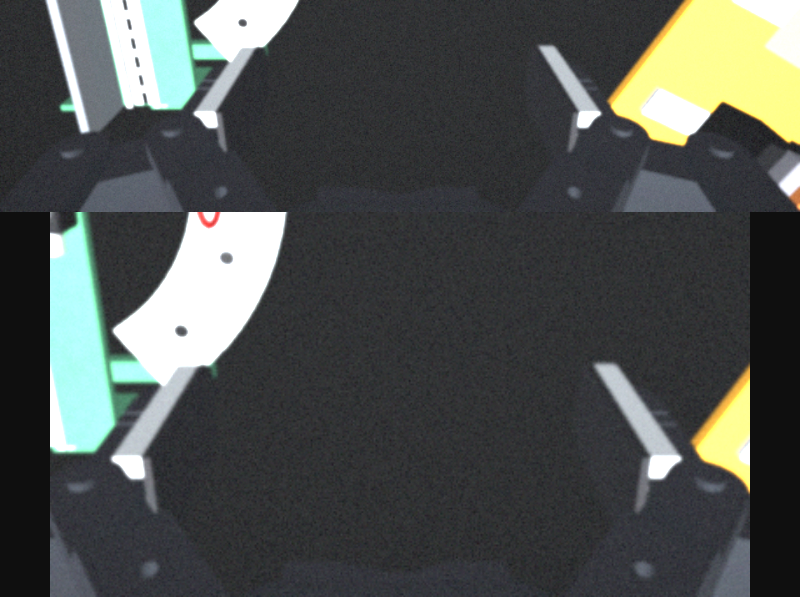

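The open fingers end in pads whose upper end shows a bright ledge (top strip, near (207,120) and (587,120)), with a narrower recessed strip above it. I'll measure that ledge.

Run:
```python
from h import *
s,p,R=info()
f=np.load('wrist2.npz'); im,d,K,T=f['im'],f['d'],f['K'],f['T']
v,u=np.nonzero((d>0)&(d<.3)); P=pts(np.stack([u,v],1).astype(float),d[v,u],K,T); Q=(P-p)@R*1e3
g=im.mean(2)[v,u]
for x0 in(2,5,8,11):
  k=(abs(Q[:,0]-x0)<1.5)&(Q[:,1]>20)&(Q[:,1]<64)
  print('x',x0)
  for z0 in np.arange(-76,-8,2):
    q=Q[k&(abs(Q[:,2]-z0)<1)]; gg=g[k&(abs(Q[:,2]-z0)<1)]
    if len(q)>0: print(int(z0),len(q),q[:,1].min().round(1),q[:,1].max().round(1),int(gg.mean()),end=' | ')
  print()
# rows across image of the right finger: trace along column range
for vv in range(300,345,3):
    k=(v==vv)&(u>440)&(u<500); q=Q[k]
    print(vv,[(int(uu),*t) for uu,t in zip(u[k][::5],q[::5].round(0).astype(int).tolist())])
```

```text
t 2.38 p [ 0.6291 -0.1655  0.3215] box -0.2949 -0.0014 yaw_y -74.13 z [-0.     0.001 -1.   ] F [0.2 0.1 0.9] q [-0.3   0.18  1.54  0.    1.42  1.  ] w 1.0
x 2
-70 2 63.1 63.7 40 | -68 124 58.4 63.9 42 | -66 242 52.7 63.8 42 | -64 138 51.0 58.8 43 | -62 5 52.4 53.4 42 | -50 43 42.3 44.6 39 | -48 30 42.1 44.8 21 | -46 18 42.3 43.1 17 | -44 20 42.4 43.2 17 | -42 17 42.3 43.2 18 | -40 22 42.3 43.2 17 | -38 15 42.3 43.0 18 | -36 20 42.5 43.3 17 | -34 18 42.4 43.1 18 | -32 16 42.4 43.0 18 | -30 12 42.3 43.0 18 | -28 15 42.4 42.9 18 | -26 17 42.4 43.3 18 | -24 10 42.5 43.2 18 | -22 12 42.5 43.2 19 | -20 15 42.5 43.0 17 | -18 10 42.4 42.9 18 | -16 9 42.4 43.0 17 | -14 12 42.1 43.1 18 | -12 2 42.8 42.9 17 | 
x 5
-70 3 61.9 63.4 41 | -68 115 58.2 63.9 42 | -66 239 51.7 62.9 43 | -64 147 51.4 62.8 43 | -62 4 52.9 56.5 30 | -60 2 60.1 60.9 16 | -58 3 59.0 61.9 20 | -56 3 60.2 63.0 17 | -52 3 44.2 44.6 20 | -50 62 42.3 44.7 38 | -48 27 42.1 45.1 22 | -46 17 42.2 43.0 17 | -44 23 42.4 43.1 18 | -42 26 42.4 54.6 17 | -40 19 42.4 43.2 17 | -38 19 42.4 43.1 17 | -36 12 42.6 43.2 17 | -34 19 42.4 43.1
[... 4213 characters left out ...]
, (446, 0, 43, -43), (451, 3, 43, -47), (456, 6, 42, -50), (461, 5, 45, -49), (466, 7, 45, -51), (471, 13, 43, -58), (476, 12, 44, -58), (481, 12, 46, -58), (486, 13, 47, -58), (491, 12, 49, -58), (496, 14, 49, -60)]
339 [(441, -5, 43, -38), (446, -1, 43, -43), (451, 2, 43, -47), (456, 5, 43, -50), (461, 5, 44, -50), (466, 13, 41, -60), (471, 13, 42, -60), (476, 12, 44, -59), (481, 12, 45, -59), (486, 13, 46, -60), (491, 13, 48, -60), (496, 13, 49, -60)]
342 [(441, -6, 43, -38), (447, -1, 42, -45), (452, 1, 43, -47), (457, 3, 43, -49), (462, 4, 44, -51), (467, 12, 41, -60), (472, 12, 42, -61), (477, 13, 43, -61), (482, 12, 45, -60), (487, 12, 46, -61), (492, 12, 48, -60), (497, 13, 49, -61)]
```

The pad (about 37 mm tall, inner face at y = 42.5 mm) has an upward ledge at its top, and the links are set back above it. When partly closed, those links swing outward. So a pad's inner top corner, with the tool rolled, can poke about 6 mm through the 43 mm ring and carry its top wire. I'll measure the profile with the gripper half closed.

Emit:
step_arm(
  commands=[
    {"fingers": 0, "dx": 0, "dy": 0, "dz": 0, "roll": 0},
    {"fingers": 0, "dx": 0, "dy": 0, "dz": 0, "roll": 0},
    {"fingers": 0, "dx": 0, "dy": 0, "dz": 0, "roll": 0},
    {"fingers": 0, "dx": 0, "dy": 0, "dz": 0, "roll": 0},
  ],
)

```text
time: 2.88
tool_pos: [0.629, -0.1663, 0.3215]
tcp_rot: [3.112, 0.432, 0.0]
wrist_force: [-0.9, -0.6, 0.7]
width: 0.501
grip_force: 0.0
```

Run:
```python
from h import *
s,p,R=info()
im,d,K,T,_=cam('wrist'); np.savez('wrist3.npz',im=im,d=d,K=K,T=T)
v,u=np.nonzero((d>0)&(d<.3)); P=pts(np.stack([u,v],1).astype(float),d[v,u],K,T); Q=(P-p)@R*1e3
for sg in(1,-1):
 for x0 in(3,7,11,13.5):
  k=(abs(Q[:,0]-x0)<1.2)&(Q[:,1]*sg>8)&(Q[:,1]*sg<64)
  print('side',sg,'x',x0)
  for z0 in np.arange(-74,2,3):
    q=sg*Q[k&(abs(Q[:,2]-z0)<1),1]
    if len(q)>0: print(int(z0),len(q),q.min().round(1),q.max().round(1),end=' | ')
  print()
c=np.clip(im[180:400,120:520].astype(float)*2.5+15,0,255).astype('uint8'); cv2.imwrite('pics/w3.png',cv2.resize(c,(800,440)))
```

```text
t 2.88 p [ 0.629  -0.1663  0.3215] box -0.2957 -0.001 yaw_y -74.19 z [ 0. -0. -1.] F [-0.9 -0.6  0.7] q [-0.3   0.18  1.54 -0.    1.42  1.  ] w 0.5
side 1 x 3
-71 1 46.8 46.8 | -59 49 40.7 46.9 | -56 147 34.3 45.0 | -53 11 34.2 36.2 | -44 4 22.1 22.2 | -41 6 22.1 22.4 | -38 29 20.3 22.2 | -35 7 20.4 20.7 | -32 6 20.5 20.7 | -29 7 20.5 20.7 | -26 4 20.5 20.7 | -23 6 20.6 20.8 | -20 6 20.5 20.8 | -17 7 20.3 20.7 | -14 4 20.5 20.7 | -11 5 20.4 20.7 | -8 5 20.6 20.7 | -5 4 20.4 20.7 | -2 4 20.4 20.6 | 
side 1 x 7
-74 46 45.9 47.8 | -71 32 45.5 46.9 | -68 8 44.9 45.9 | -65 3 44.1 44.6 | -62 4 42.9 43.6 | -59 6 42.4 43.5 | -56 151 35.1 42.8 | -53 124 33.2 41.2 | -50 84 34.2 41.2 | -47 82 35.2 42.3 | -44 74 22.1 43.3 | -41 18 22.1 37.2 | -38 38 20.4 24.0 | -35 8 20.5 20.8 | -32 38 20.5 34.0 | -29 50 20.5 34.1 | -26 54 20.5 34.2 | -23 34 20.6 34.1 | -20 33 20.4 34.0 | -17 46 20.5 34.3 | -14 33 20.5 34.0 | -11 39 20.5 34.0 | -8 19 20.7 32.9 | -5 4 20.5 20.7 | -2 1 20.7 20.7 | 
side 1 x 11
-74 286 8.1 59.8 | -71 151 9.0 59.9 | -68 126 44.0 58.8 | -65 114 43.1 57.3 | -62 95 42.2 56.5 | -59 117 
[... 1503 characters left out ...]
45.1 59.1 | -65 105 44.5 58.3 | -62 85 43.7 57.9 | -59 97 25.6 56.8 | -56 110 21.0 54.9 | -53 97 21.9 55.1 | -50 55 22.9 53.7 | -47 30 23.4 52.1 | -44 13 24.6 36.1 | -41 17 26.2 34.3 | -38 93 22.0 28.9 | -35 67 22.0 28.9 | -32 59 21.9 28.7 | -29 56 22.0 28.6 | -26 51 22.0 28.8 | -23 49 22.0 28.6 | -20 52 21.9 28.6 | -17 46 22.1 28.7 | -14 40 21.8 28.7 | -11 39 22.1 28.5 | -8 44 22.1 28.5 | -5 18 22.1 28.9 | 
side -1 x 13.5
-74 258 22.1 61.1 | -71 207 46.4 60.1 | -68 221 45.1 59.2 | -65 190 44.6 57.9 | -62 188 28.0 57.1 | -59 301 20.2 56.1 | -56 298 20.9 55.3 | -53 287 21.5 54.3 | -50 204 22.6 53.5 | -47 185 23.5 51.8 | -44 74 24.3 35.5 | -41 34 25.5 33.0 | -29 1 23.7 23.7 | -20 1 23.5 23.5 |
```

View pics/w3.png

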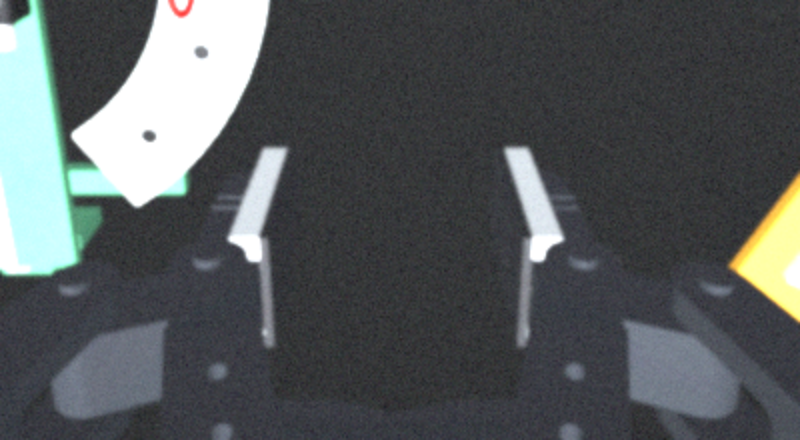

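The gripper is half open. The pad top is about 38.5 mm above the TCP, with a 2–3.5 mm deep notch above it. The pad fits inside the ring, so the pad facing the front (−y finger, behind the ring) can hook the top wire. I'll move above the ring and measure ring and post in the wrist view.

Emit:
step_arm(
  commands=[
    {"fingers": 0, "dx": 0.0, "dy": -0.05, "dz": 0.04, "roll": 0},
    {"fingers": 0, "dx": -0.001, "dy": -0.098, "dz": 0.08, "roll": 0},
    {"fingers": 0, "dx": -0.001, "dy": -0.098, "dz": 0.12, "roll": 0},
    {"fingers": 0, "dx": -0.001, "dy": -0.098, "dz": 0.12, "roll": 0},
    {"fingers": 0, "dx": -0.001, "dy": -0.098, "dz": 0.12, "roll": 0},
  ],
)

```text
time: 3.55
tool_pos: [0.6025, -0.0732, 0.2029]
tcp_rot: [3.111, 0.43, 0.003]
wrist_force: [0.7, -0.3, -0.7]
width: 0.503
grip_force: 0.0
```

```bash
cat >> h.py <<'E'
def ringtool(n='wrist',save=None):
    s,p,R=info(); im,d,K,T,_=cam(n)
    if save: np.savez(save,im=im,d=d,K=K,T=T)
    hsv=cv2.cvtColor(im,cv2.COLOR_BGR2HSV)
    m=((hsv[...,0]<8)|(hsv[...,0]>172))&(hsv[...,1]>120)&(hsv[...,2]>60)
    P=cloud(m&(d<.45),d,K,T); Q=(P-p)@R*1e3
    c=np.median(Q,0); Q=Q[np.linalg.norm(Q-c,axis=1)<45]; P=Q@R.T/1e3+p
    print(n,'ring pts',len(Q),'tool min',np.percentile(Q,1,axis=0).round(1),'max',np.percentile(Q,99,axis=0).round(1),'med',np.median(Q,0).round(1),'world z max',np.percentile(P[:,2],99).round(4))
    # fit circle in plane x-z (tool), plane y = a + b x
    A=np.c_[Q[:,0],np.ones(len(Q))]; b=np.linalg.lstsq(A,Q[:,1],rcond=None)[0]; print('ring yaw deg in tool',np.degrees(np.arctan(b[0])).round(1),'y at x0',b[1].round(1))
    A=np.c_[2*Q[:,0],2*Q[:,2],np.ones(len(Q))]; c=np.linalg.lstsq(A,Q[:,0]**2+Q[:,2]**2,rcond=None)[0]; print('circle x,z',c[:2].round(1),'r',np.sqrt(c[2]+c[0]**2+c[1]**2).round(1),'eye world z',(p+R@np.array([c[0],b[1],c[1]])/1e3).round(4))
    return im,Q
E
python3 - <<'E'
from h import *
im,Q=ringtool(save='wrist4.npz')
cv2.imwrite('pics/w4.png',im)
ex=np.array([np.cos(PS),np.sin(PS)]); ey=np.array([-ex[1],ex[0]])
for n in('scene0','top0'):
    f=np.load(n+'.npz'); P=cloud(f['d']>0,f['d'],f['K'],f['T']); b=np.c_[(P[:,:2]-O)@ex,(P[:,:2]-O)@ey,P[:,2]]
    k=(abs(b[:,0]+.118)<.035)&(abs(b[:,1])<.035)&(b[:,2]>.05); b=b[k]
    for z0 in np.arange(.06,.2,.01):
        q=b[abs(b[:,2]-z0)<.005]
        if len(q): print(n,z0.round(2),len(q),q.min(0).round(3)[:2],q.max(0).round(3)[:2])
E
```

```text
t 3.55 p [ 0.6025 -0.0732  0.2029] box -0.1989 -0.0008 yaw_y -74.25 z [ 0.002 -0.    -1.   ] F [ 0.7 -0.3 -0.7] q [-0.16  0.15  1.79 -0.    1.2   1.13] w 0.5
wrist ring pts 646 tool min [-19.3 -19.2  80.5] max [ 27.1 -14.  130.5] med [  7.8 -16.2  86.4] world z max 0.1225
ring yaw deg in tool -0.5 y at x0 -16.3
circle x,z [  1.5 105.6] r 24.4 eye world z [ 0.5997 -0.0572  0.0973]
scene0 0.06 15 [-0.119 -0.007] [-0.109  0.001]
scene0 0.07 19 [-0.121 -0.008] [-0.109  0.   ]
scene0 0.08 15 [-0.119 -0.008] [-0.11  -0.003]
scene0 0.09 16 [-0.119 -0.01 ] [-0.109 -0.002]
scene0 0.1 18 [-0.117 -0.009] [-0.11 -0.  ]
scene0 0.11 21 [-0.121 -0.008] [-0.11   0.002]
scene0 0.12 18 [-0.12  -0.009] [-0.11  -0.002]
scene0 0.13 17 [-0.118 -0.009] [-0.109  0.001]
scene0 0.14 11 [-0.123 -0.015] [-0.106  0.005]
scene0 0.15 55 [-0.125 -0.016] [-0.105  0.023]
scene0 0.16 64 [-0.125 -0.017] [-0.105  0.02 ]
scene0 0.17 19 [-0.12  -0.008] [-0.11  0.  ]
scene0 0.18 21 [-0.12 -0.01] [-0.108  0.002]
scene0 0.19 39 [-0.122 -0.013] [-0.106  0.006]
top0 0.06 7 [-0.118 -0.003] [-0.112  0.007]
top0 0.07 8 [-0.116 -0.005] [-0.111  0.006]
top0 0.08 6 [-0.114 -0.002] [-0.112  0.006]
top0 0.09 10 [-0.117 -0.004] [-0.112  0.006]
top0 0.1 6 [-0.115 -0.005] [-0.112  0.005]
top0 0.11 7 [-0.114 -0.002] [-0.112  0.005]
top0 0.12 5 [-0.113 -0.003] [-0.112  0.003]
top0 0.14 3 [-0.108 -0.01 ] [-0.108  0.012]
top0 0.15 54 [-0.125 -0.01 ] [-0.107  0.025]
top0 0.16 120 [-0.127 -0.013] [-0.107  0.024]
top0 0.17 5 [-0.116  0.   ] [-0.112  0.006]
top0 0.18 5 [-0.112 -0.006] [-0.109  0.003]
top0 0.19 96 [-0.126 -0.008] [-0.109  0.009]
```

View pics/w4.png

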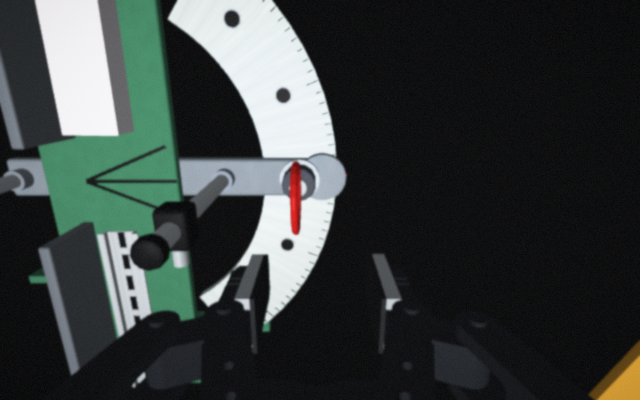

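The wrist view shows the ring edge-on at (295,195), between the left (pivot side) pad at 250 and the right pad at 390. The post is clear of the hand. Next I'll descend with the pad just behind the ring.

Emit:
step_arm(
  commands=[
    {"fingers": 0, "dx": -0.0005, "dy": -0.002, "dz": 0.03, "roll": 0},
    {"fingers": 0, "dx": -0.0005, "dy": -0.002, "dz": 0.06, "roll": 0},
    {"fingers": 0, "dx": -0.0005, "dy": -0.002, "dz": 0.09, "roll": 0},
    {"fingers": 0, "dx": -0.0005, "dy": -0.002, "dz": 0.12, "roll": 0},
    {"fingers": 0, "dx": -0.0005, "dy": -0.002, "dz": 0.126, "roll": 0},
    {"fingers": 0, "dx": -0.0005, "dy": -0.002, "dz": 0.126, "roll": 0},
    {"fingers": 0, "dx": -0.0005, "dy": -0.002, "dz": 0.126, "roll": 0},
  ],
)

```text
time: 4.47
tool_pos: [0.6023, -0.0713, 0.0776]
tcp_rot: [3.111, 0.431, 0.006]
wrist_force: [1.0, 0.5, 0.6]
width: 0.499
grip_force: 0.0
```

Run:
```python
from h import *
im,Q=ringtool(save='wrist5.npz')
f=np.load('wrist5.npz'); s=read_state()
a=im[100:400,120:440]; a=np.clip(a.astype(float)*1.8+10,0,255).astype('uint8')
sc,*_=cam('scene'); sc=sc[150:230,200:300]
c=np.zeros((480,800,3),'uint8'); c[:450,:480]=cv2.resize(a,(480,450)); c[:256,480:]=cv2.resize(sc,(320,256),interpolation=cv2.INTER_CUBIC)
cv2.imwrite('pics/w5.png',c)
```

```text
t 4.47 p [ 0.6023 -0.0713  0.0776] box -0.197 -0.0011 yaw_y -74.23 z [ 0.004 -0.001 -1.   ] F [1.  0.5 0.6] q [-0.16  0.27  1.9  -0.    0.97  1.14] w 0.5
wrist ring pts 3065 tool min [-21.1 -22.1 -44.6] max [ 27.7 -11.9   4.9] med [  8.2 -14.1 -35.1] world z max 0.1222
ring yaw deg in tool -0.4 y at x0 -14.3
circle x,z [  2.3 -19.7] r 24.0 eye world z [ 0.6005 -0.057   0.0973]
```

View pics/w5.png

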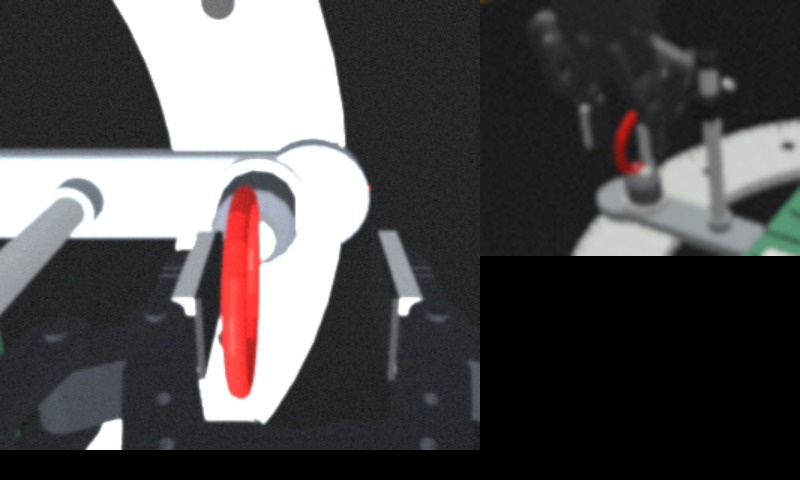

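The hook pad (left, at (185,290)) stands about 5 mm behind the ring's top wire (240,300), centred sideways. I'll lower 3 mm and then push forward into the ring.

Emit:
step_arm(
  commands=[
    {"fingers": 0, "dx": 0, "dy": 0, "dz": 0.003, "roll": 0},
    {"fingers": 0, "dx": 0, "dy": 0.002, "dz": 0.003, "roll": 0},
    {"fingers": 0, "dx": 0, "dy": 0.004, "dz": 0.003, "roll": 0},
    {"fingers": 0, "dx": 0, "dy": 0.0055, "dz": 0.003, "roll": 0},
    {"fingers": 0, "dx": 0, "dy": 0.0055, "dz": 0.003, "roll": 0},
  ],
)

```text
time: 5.2
tool_pos: [0.6019, -0.0763, 0.0722]
tcp_rot: [-3.112, -0.431, 0.0]
wrist_force: [-0.1, 0.3, 1.0]
width: 0.503
grip_force: 0.0
```

Emit:
step_arm(
  commands=[
    {"fingers": 0, "dx": 0, "dy": 0.0005, "dz": 0, "roll": 0},
    {"fingers": 0, "dx": 0, "dy": 0.001, "dz": 0, "roll": 0},
    {"fingers": 0, "dx": 0, "dy": 0.0015, "dz": 0, "roll": 0},
    {"fingers": 0, "dx": 0, "dy": 0.0015, "dz": 0, "roll": 0},
  ],
)

```text
time: 5.7
tool_pos: [0.6021, -0.0771, 0.0722]
tcp_rot: [-3.111, -0.431, 0.001]
wrist_force: [-0.2, 2.8, 0.1]
width: 0.504
grip_force: 1.5
```

Run:
```python
from h import *
im,Q=ringtool(save='wrist6.npz')
```

```text
t 5.7 p [ 0.6021 -0.0771  0.0722] box -0.2026 0.0007 yaw_y -74.23 z [-0.     0.001 -1.   ] F [-0.2  2.8  0.1] q [-0.17  0.28  1.9   0.    0.97  1.13] w 0.5
wrist ring pts 3789 tool min [-19.7 -22.9 -68.4] max [ 29.4 -17.3  -0.1] med [  9.4 -19.6 -37.2] world z max 0.1406
ring yaw deg in tool 0.1 y at x0 -19.8
circle x,z [  3.9 -26.6] r 24.3 eye world z [ 0.6005 -0.057   0.0988]
```

Light contact (2.8 N) with the tool 2 mm low, so the pad's lower end may be touching the ring bottom. I'll back off, raise it, recentre and push again.

Emit:
step_arm(
  commands=[
    {"fingers": 0, "dx": 0.0, "dy": -0.0015, "dz": 0, "roll": 0},
    {"fingers": 0, "dx": 0.001, "dy": -0.0015, "dz": -0.0018, "roll": 0},
    {"fingers": 0, "dx": 0.001, "dy": -0.0015, "dz": -0.0018, "roll": 0},
    {"fingers": 0, "dx": 0.001, "dy": -0.0005, "dz": -0.0018, "roll": 0},
    {"fingers": 0, "dx": 0.001, "dy": 0.0005, "dz": -0.0018, "roll": 0},
    {"fingers": 0, "dx": 0.001, "dy": 0.001, "dz": -0.0018, "roll": 0},
    {"fingers": 0, "dx": 0.001, "dy": 0.001, "dz": -0.0018, "roll": 0},
  ],
)

```text
time: 6.62
tool_pos: [0.6034, -0.0777, 0.0741]
tcp_rot: [-3.111, -0.431, 0.0]
wrist_force: [-0.8, 3.9, 1.8]
width: 0.499
grip_force: 2.0
```

Run:
```python
from h import *
im,Q=ringtool(save='wrist7.npz')
```

```text
t 6.62 p [ 0.6034 -0.0777  0.0741] box -0.2035 -0.0004 yaw_y -74.22 z [-0.     0.001 -1.   ] F [-0.8  3.9  1.8] q [-0.17  0.28  1.89  0.    0.97  1.13] w 0.5
wrist ring pts 3547 tool min [-20.9 -23.7 -68.5] max [ 28.3 -17.3   1.6] med [  9.4 -20.5 -35.4] world z max 0.1426
ring yaw deg in tool -0.0 y at x0 -20.6
circle x,z [  2.9 -25.2] r 24.2 eye world z [ 0.6006 -0.0572  0.0993]
```

Penetration is now about 1.4 mm with a light 4 N. I'll try a small lift.

Emit:
step_arm(
  commands=[
    {"fingers": 0, "dx": 0, "dy": 0.0005, "dz": -0.001, "roll": 0},
    {"fingers": 0, "dx": 0, "dy": 0.0005, "dz": -0.002, "roll": 0},
    {"fingers": 0, "dx": 0, "dy": 0.0005, "dz": -0.003, "roll": 0},
    {"fingers": 0, "dx": 0, "dy": 0.0005, "dz": -0.004, "roll": 0},
    {"fingers": 0, "dx": 0, "dy": 0.0005, "dz": -0.005, "roll": 0},
  ],
)

```text
time: 7.3
tool_pos: [0.6025, -0.078, 0.0774]
tcp_rot: [-3.11, -0.431, 0.003]
wrist_force: [0.4, 5.1, -6.1]
width: 0.5
grip_force: 3.5
```

Run:
```python
from h import *
im,Q=ringtool(save='wrist8.npz')
for n in('wrist7','wrist8'):
    f=np.load(n+'.npz'); hsv=cv2.cvtColor(f['im'],cv2.COLOR_BGR2HSV)
    m=((hsv[...,0]<8)|(hsv[...,0]>172))&(hsv[...,1]>120)&(hsv[...,2]>60)
    print(n,cv2.boundingRect(m.astype('uint8')))
sc,d,K,T,_=cam('scene'); hsv=cv2.cvtColor(sc,cv2.COLOR_BGR2HSV)
m=((hsv[...,0]<6)|(hsv[...,0]>174))&(hsv[...,1]>150)&(hsv[...,2]>80); m[:,300:]=0
print(cv2.boundingRect(m.astype('uint8')),'was 242 182 15 22')
```

```text
t 7.3 p [ 0.6025 -0.078   0.0774] box -0.2035 0.0005 yaw_y -74.22 z [-0.002  0.001 -1.   ] F [ 0.4  5.1 -6.1] q [-0.17  0.28  1.89  0.    0.98  1.12] w 0.5
wrist ring pts 3541 tool min [-19.9 -23.8 -66.4] max [ 29.  -17.9   2.8] med [  9.3 -20.6 -34.7] world z max 0.1438
ring yaw deg in tool 0.0 y at x0 -20.7
circle x,z [  3.7 -23.8] r 24.1 eye world z [ 0.6005 -0.0571  0.1013]
wrist7 (244, 224, 113, 148)
wrist8 (245, 221, 112, 147)
(242, 185, 8, 19) was 242 182 15 22
```

It is lifting: −6 N vertical, and the eye has risen about 2 mm. I'll continue to about 13.5 mm lift.

Emit:
step_arm(
  commands=[
    {"fingers": 0, "dx": 0, "dy": 0.0003, "dz": -0.002, "roll": 0},
    {"fingers": 0, "dx": 0, "dy": 0.0003, "dz": -0.0035, "roll": 0},
    {"fingers": 0, "dx": 0, "dy": 0.0003, "dz": -0.005, "roll": 0},
    {"fingers": 0, "dx": 0, "dy": 0.0003, "dz": -0.0065, "roll": 0},
    {"fingers": 0, "dx": 0, "dy": 0.0003, "dz": -0.008, "roll": 0},
    {"fingers": 0, "dx": 0, "dy": 0.0003, "dz": -0.0095, "roll": 0},
    {"fingers": 0, "dx": 0, "dy": 0.0003, "dz": -0.011, "roll": 0},
    {"fingers": 0, "dx": 0, "dy": 0.0003, "dz": -0.011, "roll": 0},
  ],
)

```text
time: 8.4
tool_pos: [0.6021, -0.0781, 0.0878]
tcp_rot: [-3.11, -0.431, 0.005]
wrist_force: [0.8, 5.5, -8.6]
width: 0.508
grip_force: 4.1
```

Run:
```python
from h import *
im,Q=ringtool(save='wrist9.npz')
a=im[100:400,120:440]; a=np.clip(a.astype(float)*1.8+10,0,255).astype('uint8')
sc,*_=cam('scene'); sc=sc[150:230,200:300]
c=np.zeros((480,800,3),'uint8'); c[:450,:480]=cv2.resize(a,(480,450)); c[:256,480:]=cv2.resize(sc,(320,256),interpolation=cv2.INTER_CUBIC)
cv2.imwrite('pics/w9.png',c)
```

```text
t 8.4 p [ 0.6021 -0.0781  0.0878] box -0.2035 0.001 yaw_y -74.23 z [-0.004  0.002 -1.   ] F [ 0.8  5.5 -8.6] q [-0.17  0.27  1.88  0.    1.    1.12] w 0.51
wrist ring pts 3535 tool min [-19.9 -23.7 -66. ] max [ 29.1 -18.    3.9] med [  8.8 -20.6 -34.1] world z max 0.1538
ring yaw deg in tool 0.2 y at x0 -20.7
circle x,z [  3.7 -22.8] r 24.1 eye world z [ 0.6001 -0.0572  0.1106]
```

View pics/w9.png

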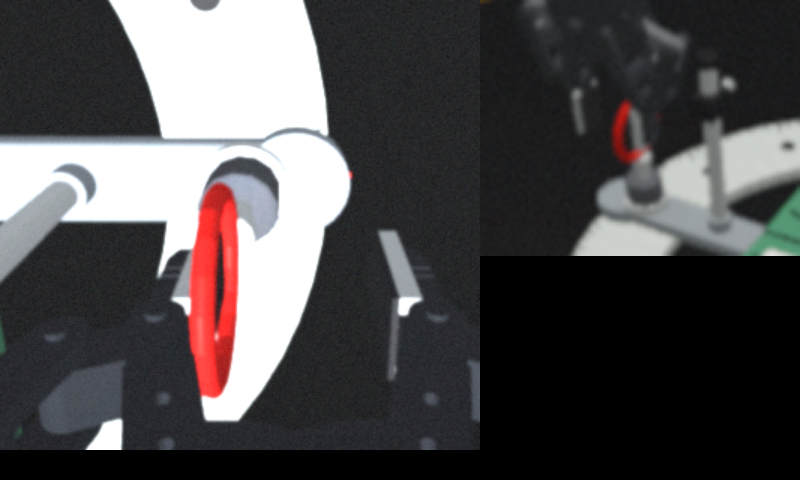

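The ring sits on the left pad's top corner (about (195,290)), raised roughly 11–12 mm, and the other finger is well clear. I'll lift 2 mm more, then swing along the arc towards the trunking.

Emit:
step_arm(
  commands=[
    {"fingers": 0, "dx": 0, "dy": 0, "dz": -0.001, "roll": 0},
    {"fingers": 0, "dx": 0, "dy": 0, "dz": -0.002, "roll": 0},
    {"fingers": 0, "dx": 0.0071, "dy": -0.0001, "dz": -0.002, "roll": -2},
    {"fingers": 0, "dx": 0.0142, "dy": -0.0005, "dz": -0.002, "roll": -4},
    {"fingers": 0, "dx": 0.0213, "dy": -0.0011, "dz": -0.002, "roll": -6},
    {"fingers": 0, "dx": 0.0283, "dy": -0.002, "dz": -0.002, "roll": -8},
    {"fingers": 0, "dx": 0.0353, "dy": -0.0031, "dz": -0.002, "roll": -10},
    {"fingers": 0, "dx": 0.0353, "dy": -0.0031, "dz": -0.002, "roll": -10},
  ],
)

```text
time: 9.5
tool_pos: [0.6352, -0.0658, 0.0899]
tcp_rot: [-3.06, -0.701, 0.007]
wrist_force: [-2.7, 4.6, -7.8]
width: 0.492
grip_force: 4.2
```

```bash
cat >> h.py <<'E'
def pol():
    s,p,R=info(); b=p[:2]-O; ang=np.degrees(np.arctan2(b[1],b[0]))-(np.degrees(PS)-180); print('TCP radius',np.hypot(*b).round(4),'phi',((ang+180)%360-180).round(2),'tool phi',(np.degrees(np.arctan2(R[1,1],R[0,1]))+74.28).round(2))
E
python3 - <<'E'
from h import *
im,Q=ringtool(save='wrist10.npz'); pol()
E
```

```text
t 9.5 p [ 0.6352 -0.0658  0.0899] box -0.2006 -0.0343 yaw_y -64.18 z [-0.004  0.001 -1.   ] F [-2.7  4.6 -7.8] q [-0.14  0.32  1.81  0.    1.02  0.98] w 0.49
wrist ring pts 3487 tool min [-21.2 -23.6 -66.5] max [ 27.8 -17.7   4.7] med [  7.2 -20.4 -33.3] world z max 0.1563
ring yaw deg in tool 0.9 y at x0 -20.5
circle x,z [  2.4 -22.1] r 24.1 eye world z [ 0.6286 -0.0463  0.112 ]
t 9.55 p [ 0.6352 -0.0658  0.09  ] box -0.2006 -0.0342 yaw_y -64.21 z [-0.004  0.001 -1.   ] F [-2.   4.2 -8.3] q [-0.14  0.32  1.81  0.    1.02  0.98] w 0.5
TCP radius 0.2035 phi 9.69 tool phi 10.07
```

The arm follows: ring offset about 0 and phi about 9.6°. Continuing.

Emit:
step_arm(
  commands=[
    {"fingers": 0, "dx": 0.0071, "dy": -0.0001, "dz": 0, "roll": -2},
    {"fingers": 0, "dx": 0.0142, "dy": -0.0005, "dz": 0, "roll": -4},
    {"fingers": 0, "dx": 0.0213, "dy": -0.0011, "dz": 0, "roll": -6},
    {"fingers": 0, "dx": 0.0283, "dy": -0.002, "dz": 0, "roll": -8},
    {"fingers": 0, "dx": 0.0353, "dy": -0.0031, "dz": 0, "roll": -10},
    {"fingers": 0, "dx": 0.0388, "dy": -0.0037, "dz": 0, "roll": -11},
    {"fingers": 0, "dx": 0.0388, "dy": -0.0037, "dz": 0, "roll": -11},
  ],
)

```text
time: 10.42
tool_pos: [0.6689, -0.0459, 0.0905]
tcp_rot: [-2.98, -0.991, 0.005]
wrist_force: [-3.8, 3.5, -8.7]
width: 0.5
grip_force: 4.0
```

Run:
```python
from h import *
im,Q=ringtool(save='wrist11.npz'); pol()
for n in('top','scene'):
    im,d,K,T,_=cam(n); np.savez(n+'11.npz',im=im,d=d,K=K,T=T); P=cloud(d>0,d,K,T); b=P-np.r_[O,0]
    r=np.hypot(b[:,0],b[:,1]); ang=np.degrees(np.arctan2(b[:,1],b[:,0]))-(np.degrees(PS)-180)
    # front post rod and cap at r=.118
    k=(abs(r-.118)<.012)&(P[:,2]>.05)&(P[:,2]<.195)&(ang>10)&(ang<35); q=P[k]
    for lo,hi in((.05,.135),(.145,.165),(.18,.195)):
        kk=k&(P[:,2]>lo)&(P[:,2]<hi); print(n,lo,kk.sum(),np.percentile(ang[kk],[5,50,95]).round(2) if kk.any() else '')
    f=np.load(n+'0.npz'); P=cloud(f['d']>0,f['d'],f['K'],f['T']); b=P-np.r_[O,0]; r=np.hypot(b[:,0],b[:,1]); ang=np.degrees(np.arctan2(b[:,1],b[:,0]))-(np.degrees(PS)-180)
    k=(abs(r-.118)<.012)&(ang>-12)&(ang<13)
    for lo,hi in((.05,.135),(.145,.165),(.18,.195)):
        kk=k&(P[:,2]>lo)&(P[:,2]<hi); print(' ref',n,lo,kk.sum(),np.percentile(ang[kk],[5,50,95]).round(2) if kk.any() else '')
```

```text
t 10.43 p [ 0.6689 -0.0459  0.0905] box -0.1906 -0.0721 yaw_y -53.2 z [-0.003  0.    -1.   ] F [-3.8  3.5 -8.7] q [-0.11  0.37  1.74  0.    1.04  0.82] w 0.5
wrist ring pts 3493 tool min [-21.1 -23.4 -66.9] max [ 27.9 -17.5   4.8] med [  7.2 -20.1 -33.1] world z max 0.1574
ring yaw deg in tool 0.9 y at x0 -20.3
circle x,z [  2.5 -22. ] r 24.1 eye world z [ 0.6588 -0.0281  0.1125]
t 10.47 p [ 0.6689 -0.0459  0.0906] box -0.1906 -0.0721 yaw_y -53.21 z [-0.003  0.    -1.   ] F [-3.   4.2 -9.2] q [-0.11  0.37  1.74  0.    1.04  0.82] w 0.5
TCP radius 0.2038 phi 20.72 tool phi 21.07
top 0.05 56 [17.09 19.37 22.1 ]
top 0.145 159 [11.3  17.38 25.67]
top 0.18 101 [16.6  20.   23.35]
 ref top 0.05 52 [-3.03 -0.86  1.87]
 ref top 0.145 171 [-10.76  -3.72   5.48]
 ref top 0.18 101 [-3.88 -0.26  3.15]
scene 0.05 158 [21.63 23.68 24.91]
scene 0.145 110 [17.33 26.3  28.34]
scene 0.18 54 [19.35 23.35 25.43]
 ref scene 0.05 148 [0.5  2.98 4.16]
 ref scene 0.145 108 [-8.97  5.59  7.9 ]
 ref scene 0.18 49 [-1.    2.8   5.46]
```

Post and ring both put the arm at about 20.5°. I'll move to about 21.6°, then lower the pin onto the quadrant and creep.

Emit:
step_arm(
  commands=[
    {"fingers": 0, "dx": 0.0021, "dy": 0, "dz": 0, "roll": -0.6},
    {"fingers": 0, "dx": 0.0042, "dy": 0, "dz": 0, "roll": -1.2},
    {"fingers": 0, "dx": 0.0042, "dy": 0, "dz": 0.001, "roll": -1.2},
    {"fingers": 0, "dx": 0.0042, "dy": 0, "dz": 0.002, "roll": -1.2},
    {"fingers": 0, "dx": 0.0042, "dy": 0, "dz": 0.003, "roll": -1.2},
    {"fingers": 0, "dx": 0.0042, "dy": 0, "dz": 0.0035, "roll": -1.2},
    {"fingers": 0, "dx": 0.0042, "dy": 0, "dz": 0.0035, "roll": -1.2},
  ],
)

```text
time: 11.45
tool_pos: [0.6722, -0.0436, 0.0874]
tcp_rot: [-2.969, -1.022, 0.004]
wrist_force: [-4.0, 1.4, -7.7]
width: 0.501
grip_force: 4.1
```

Run:
```python
from h import *
im,Q=ringtool(save='wrist12.npz'); pol()
```

```text
t 11.45 p [ 0.6722 -0.0436  0.0874] box -0.1892 -0.0759 yaw_y -52.02 z [-0.003  0.    -1.   ] F [-4.   1.4 -7.7] q [-0.1   0.38  1.73 -0.    1.03  0.81] w 0.5
wrist ring pts 3470 tool min [-21.2 -23.5 -66.1] max [ 27.8 -17.6   4.8] med [  7.3 -20.2 -33.2] world z max 0.1535
ring yaw deg in tool 0.9 y at x0 -20.4
circle x,z [  2.4 -21.9] r 24.1 eye world z [ 0.6616 -0.026   0.1094]
t 11.5 p [ 0.6722 -0.0435  0.0874] box -0.1892 -0.0759 yaw_y -52.02 z [-0.003  0.    -1.   ] F [-4.9  4.  -8.3] q [-0.1   0.38  1.73  0.    1.03  0.81] w 0.5
TCP radius 0.2039 phi 21.86 tool phi 22.26
```

Emit:
step_arm(
  commands=[
    {"fingers": 0, "dx": 0, "dy": 0, "dz": 0.0006, "roll": 0},
    {"fingers": 0, "dx": 0, "dy": 0, "dz": 0.0012, "roll": 0},
    {"fingers": 0, "dx": 0, "dy": 0, "dz": 0.0012, "roll": 0},
  ],
)

```text
time: 11.88
tool_pos: [0.6722, -0.0436, 0.0863]
tcp_rot: [-2.969, -1.022, 0.004]
wrist_force: [-4.0, 3.0, -7.3]
width: 0.503
grip_force: 4.2
```

Run:
```python
from h import *
im,Q=ringtool(save='wrist13.npz'); pol()
```

```text
t 11.88 p [ 0.6722 -0.0436  0.0863] box -0.1893 -0.0759 yaw_y -52.03 z [-0.003  0.    -1.   ] F [-4.   3.  -7.3] q [-0.1   0.38  1.73  0.    1.03  0.81] w 0.5
wrist ring pts 3473 tool min [-21.2 -23.5 -66.9] max [ 27.8 -17.6   4.6] med [  7.3 -20.2 -33.1] world z max 0.1531
ring yaw deg in tool 0.9 y at x0 -20.4
circle x,z [  2.4 -22.1] r 24.1 eye world z [ 0.6616 -0.026   0.1084]
t 11.93 p [ 0.6722 -0.0436  0.0863] box -0.1893 -0.0759 yaw_y -52.02 z [-0.003  0.    -1.   ] F [-5.1  2.5 -7.8] q [-0.1   0.38  1.73 -0.    1.03  0.81] w 0.5
TCP radius 0.2039 phi 21.85 tool phi 22.26
```

Emit:
step_arm(
  commands=[
    {"fingers": 0, "dx": 0, "dy": 0, "dz": 0.0005, "roll": 0},
    {"fingers": 0, "dx": 0, "dy": 0, "dz": 0.001, "roll": 0},
    {"fingers": 0, "dx": 0, "dy": 0, "dz": 0.0014, "roll": 0},
    {"fingers": 0, "dx": 0, "dy": 0, "dz": 0.0014, "roll": 0},
  ],
)

```text
time: 12.42
tool_pos: [0.6725, -0.0435, 0.0853]
tcp_rot: [-2.97, -1.022, 0.003]
wrist_force: [-4.3, 3.6, -6.6]
width: 0.5
grip_force: 4.3
```

Run:
```python
from h import *
im,Q=ringtool(save='wrist14.npz'); pol()
```

```text
t 12.43 p [ 0.6725 -0.0435  0.0853] box -0.1892 -0.0762 yaw_y -52.03 z [-0.002  0.    -1.   ] F [-4.3  3.6 -6.6] q [-0.1   0.38  1.73  0.    1.03  0.81] w 0.5
wrist ring pts 3466 tool min [-21.2 -23.5 -66.5] max [ 27.8 -17.6   4.6] med [  7.4 -20.3 -33.1] world z max 0.1518
ring yaw deg in tool 0.8 y at x0 -20.5
circle x,z [  2.4 -22.1] r 24.1 eye world z [ 0.6619 -0.0259  0.1074]
t 12.47 p [ 0.6725 -0.0435  0.0852] box -0.1892 -0.0762 yaw_y -52.03 z [-0.002  0.    -1.   ] F [-3.3  4.1 -6.9] q [-0.1   0.38  1.73  0.    1.03  0.81] w 0.5
TCP radius 0.204 phi 21.93 tool phi 22.25
```

Emit:
step_arm(
  commands=[
    {"fingers": 0, "dx": 0, "dy": 0, "dz": 0.0005, "roll": 0},
    {"fingers": 0, "dx": 0, "dy": 0, "dz": 0.0009, "roll": 0},
    {"fingers": 0, "dx": 0, "dy": 0, "dz": 0.0009, "roll": 0},
    {"fingers": 0, "dx": 0, "dy": 0, "dz": 0.0009, "roll": 0},
  ],
)

```text
time: 12.98
tool_pos: [0.6728, -0.0433, 0.0846]
tcp_rot: [-2.97, -1.022, 0.002]
wrist_force: [-3.9, 5.1, -6.0]
width: 0.503
grip_force: 4.3
```

Run:
```python
from h import *
im,Q=ringtool(save='wrist15.npz'); pol()
```

```text
t 12.97 p [ 0.6728 -0.0433  0.0846] box -0.1891 -0.0765 yaw_y -52.03 z [-0.002  0.001 -1.   ] F [-3.9  5.1 -6. ] q [-0.1   0.38  1.73  0.    1.03  0.81] w 0.5
wrist ring pts 3481 tool min [-21.1 -23.5 -66.7] max [ 27.9 -17.6   4.6] med [  7.7 -20.3 -33.2] world z max 0.1513
ring yaw deg in tool 0.7 y at x0 -20.4
circle x,z [  2.5 -22.2] r 24.1 eye world z [ 0.6622 -0.0256  0.1068]
t 13.03 p [ 0.6728 -0.0433  0.0846] box -0.1891 -0.0766 yaw_y -52.03 z [-0.002  0.001 -1.   ] F [-4.   4.6 -5.1] q [-0.1   0.38  1.73  0.    1.03  0.81] w 0.5
TCP radius 0.2041 phi 22.04 tool phi 22.25
```

Emit:
step_arm(
  commands=[
    {"fingers": 0, "dx": 0.0003, "dy": 0, "dz": 0.0004, "roll": 0},
    {"fingers": 0, "dx": 0.0003, "dy": 0, "dz": 0.0008, "roll": 0},
    {"fingers": 0, "dx": 0.0003, "dy": 0, "dz": 0.0012, "roll": 0},
    {"fingers": 0, "dx": 0.0003, "dy": 0, "dz": 0.0012, "roll": 0},
  ],
)

```text
time: 13.52
tool_pos: [0.6733, -0.043, 0.0837]
tcp_rot: [-2.97, -1.022, 0.001]
wrist_force: [-2.7, 5.2, -5.1]
width: 0.5
grip_force: 4.4
```

Run:
```python
from h import *
im,Q=ringtool(save='wrist16.npz'); pol()
```

```text
t 13.53 p [ 0.6733 -0.043   0.0837] box -0.189 -0.0771 yaw_y -52.03 z [-0.001  0.001 -1.   ] F [-2.7  5.2 -5.1] q [-0.1   0.38  1.73  0.    1.03  0.81] w 0.5
wrist ring pts 3482 tool min [-21.2 -23.5 -66.5] max [ 27.8 -17.6   4.7] med [  7.6 -20.4 -33.1] world z max 0.1503
ring yaw deg in tool 0.5 y at x0 -20.5
circle x,z [  2.5 -22.2] r 24.1 eye world z [ 0.6627 -0.0253  0.1059]
t 13.57 p [ 0.6733 -0.043   0.0837] box -0.189 -0.0771 yaw_y -52.03 z [-0.001  0.001 -1.   ] F [-3.1  5.  -5. ] q [-0.1   0.38  1.73  0.    1.03  0.81] w 0.5
TCP radius 0.2041 phi 22.2 tool phi 22.25
```

Emit:
step_arm(
  commands=[
    {"fingers": 0, "dx": 0.0003, "dy": 0, "dz": 0.0005, "roll": 0},
    {"fingers": 0, "dx": 0.0005, "dy": 0, "dz": 0.001, "roll": -0.1},
    {"fingers": 0, "dx": 0.0005, "dy": 0, "dz": 0.0015, "roll": -0.1},
    {"fingers": 0, "dx": 0.0005, "dy": 0, "dz": 0.0015, "roll": -0.1},
  ],
)

```text
time: 14.08
tool_pos: [0.6738, -0.0426, 0.0822]
tcp_rot: [-2.969, -1.024, 0.001]
wrist_force: [-2.7, 5.3, -5.6]
width: 0.501
grip_force: 4.4
```

Run:
```python
from h import *
im,Q=ringtool(save='wrist17.npz'); pol()
```

```text
t 14.07 p [ 0.6738 -0.0426  0.0822] box -0.1887 -0.0777 yaw_y -51.93 z [-0.001  0.001 -1.   ] F [-2.7  5.3 -5.6] q [-0.1   0.39  1.73  0.    1.02  0.81] w 0.5
wrist ring pts 3486 tool min [-21.1 -23.5 -66.2] max [ 27.9 -17.7   4.5] med [  7.7 -20.4 -33.2] world z max 0.1484
ring yaw deg in tool 0.4 y at x0 -20.5
circle x,z [  2.6 -22.2] r 24.1 eye world z [ 0.6632 -0.0249  0.1044]
t 14.12 p [ 0.6738 -0.0426  0.0822] box -0.1887 -0.0777 yaw_y -51.93 z [-0.001  0.001 -1.   ] F [-3.3  4.5 -6.1] q [-0.1   0.39  1.73  0.    1.02  0.81] w 0.5
TCP radius 0.2041 phi 22.37 tool phi 22.35
```

The ring keeps coming down with the pad (lift about 7 mm), so the pin nose is in the target hole. I'll keep lowering it gently.

Emit:
step_arm(
  commands=[
    {"fingers": 0, "dx": 0.0, "dy": 0, "dz": 0.001, "roll": 0},
    {"fingers": 0, "dx": 0.0003, "dy": 0, "dz": 0.002, "roll": 0},
    {"fingers": 0, "dx": 0.0003, "dy": 0, "dz": 0.003, "roll": 0},
    {"fingers": 0, "dx": 0.0003, "dy": 0, "dz": 0.004, "roll": 0},
    {"fingers": 0, "dx": 0.0003, "dy": 0, "dz": 0.004, "roll": 0},
  ],
)

```text
time: 14.75
tool_pos: [0.6741, -0.0424, 0.0783]
tcp_rot: [-2.969, -1.024, 0.001]
wrist_force: [-3.2, 6.3, -5.1]
width: 0.497
grip_force: 4.4
```

Run:
```python
from h import *
im,Q=ringtool(save='wrist18.npz'); pol()
```

```text
t 14.75 p [ 0.6741 -0.0424  0.0783] box -0.1887 -0.078 yaw_y -51.93 z [-0.001  0.001 -1.   ] F [-3.2  6.3 -5.1] q [-0.1   0.39  1.74  0.    1.02  0.81] w 0.5
wrist ring pts 3503 tool min [-21.1 -23.6 -66.8] max [ 27.9 -17.6   4.5] med [  7.8 -20.4 -33. ] world z max 0.1451
ring yaw deg in tool 0.3 y at x0 -20.6
circle x,z [  2.5 -22.3] r 24.1 eye world z [ 0.6634 -0.0247  0.1006]
t 14.8 p [ 0.6741 -0.0424  0.0783] box -0.1886 -0.078 yaw_y -51.93 z [-0.001  0.001 -1.   ] F [-3.9  5.1 -5.5] q [-0.1   0.39  1.74  0.    1.02  0.81] w 0.5
TCP radius 0.2041 phi 22.46 tool phi 22.35
```

Emit:
step_arm(
  commands=[
    {"fingers": 0, "dx": 0.0, "dy": 0, "dz": 0.001, "roll": 0},
    {"fingers": 0, "dx": 0.0, "dy": 0, "dz": 0.002, "roll": 0},
    {"fingers": 0, "dx": 0.0, "dy": 0, "dz": 0.003, "roll": 0},
    {"fingers": 0, "dx": 0.0, "dy": 0, "dz": 0.0038, "roll": 0},
    {"fingers": 0, "dx": 0.0, "dy": 0, "dz": 0.0038, "roll": 0},
  ],
)

```text
time: 15.42
tool_pos: [0.6746, -0.0424, 0.0762]
tcp_rot: [-2.969, -1.024, -0.001]
wrist_force: [-6.3, 6.7, 1.3]
width: 0.498
grip_force: 4.2
```

Run:
```python
from h import *
im,Q=ringtool(save='wrist19.npz'); pol()
```

```text
t 15.43 p [ 0.6746 -0.0424  0.0762] box -0.1887 -0.0785 yaw_y -51.93 z [ 0.     0.001 -1.   ] F [-6.3  6.7  1.3] q [-0.1   0.39  1.74  0.    1.01  0.81] w 0.5
wrist ring pts 3451 tool min [-21.5 -23.8 -67.7] max [ 27.6 -17.4   3.8] med [  8.2 -20.6 -33.5] world z max 0.144
ring yaw deg in tool 0.2 y at x0 -20.7
circle x,z [  2.3 -23.1] r 24.1 eye world z [ 0.6636 -0.0247  0.0994]
t 15.47 p [ 0.6746 -0.0423  0.0763] box -0.1887 -0.0785 yaw_y -51.93 z [ 0.     0.001 -1.   ] F [-5.4  5.6  1.7] q [-0.1   0.39  1.74  0.    1.01  0.81] w 0.5
TCP radius 0.2044 phi 22.58 tool phi 22.35
```

The eye height (0.0994) matches the pin-down reading taken in the same contact, and the vertical load is gone. I'll unhook backwards and check.

Emit:
step_arm(
  commands=[
    {"fingers": 0, "dx": -0.0008, "dy": -0.001, "dz": -0.0005, "roll": 0},
    {"fingers": 0, "dx": -0.001, "dy": -0.003, "dz": -0.0005, "roll": 0},
    {"fingers": 0, "dx": -0.001, "dy": -0.0055, "dz": -0.0005, "roll": 0},
    {"fingers": 0, "dx": -0.001, "dy": -0.0065, "dz": -0.0005, "roll": 0},
    {"fingers": 0, "dx": -0.001, "dy": -0.0065, "dz": -0.0005, "roll": 0},
  ],
)

```text
time: 16.1
tool_pos: [0.6702, -0.0389, 0.0757]
tcp_rot: [2.969, 1.025, 0.002]
wrist_force: [0.1, 0.6, -0.3]
width: 0.499
grip_force: 0.0
```

Run:
```python
from h import *
im,Q=ringtool(save='wrist20.npz'); pol()
```

```text
t 16.1 p [ 0.6702 -0.0389  0.0757] box -0.1842 -0.0752 yaw_y -51.92 z [ 0.001 -0.    -1.   ] F [ 0.1  0.6 -0.3] q [-0.09  0.38  1.75 -0.    1.01  0.81] w 0.5
wrist ring pts 3314 tool min [-20.  -21.9 -46.6] max [ 28.8 -13.    3.3] med [  9.  -15.3 -36.3] world z max 0.1222
ring yaw deg in tool -0.0 y at x0 -15.5
circle x,z [  3.5 -21.5] r 23.9 eye world z [ 0.6634 -0.0245  0.0972]
t 16.15 p [ 0.6701 -0.0388  0.0755] box -0.1841 -0.0751 yaw_y -51.92 z [ 0.001 -0.    -1.   ] F [-0.5  0.3 -0. ] q [-0.09  0.38  1.75 -0.    1.01  0.81] w 0.5
TCP radius 0.1988 phi 22.19 tool phi 22.36
```

Force is zero, and the ring top (0.1222) and eye (0.0972) match the initial pin-down values. I'll withdraw straight up, then clear to the front.

Emit:
step_arm(
  commands=[
    {"fingers": 0, "dx": 0, "dy": 0, "dz": -0.02, "roll": 0},
    {"fingers": 0, "dx": 0, "dy": 0, "dz": -0.05, "roll": 0},
    {"fingers": 0, "dx": 0, "dy": 0, "dz": -0.09, "roll": 0},
    {"fingers": 0, "dx": 0, "dy": 0, "dz": -0.14, "roll": 0},
    {"fingers": 0, "dx": 0, "dy": 0, "dz": -0.18, "roll": 0},
    {"fingers": 0, "dx": 0, "dy": 0.05, "dz": -0.2, "roll": 0},
    {"fingers": 0, "dx": 0, "dy": 0.1, "dz": -0.2, "roll": 0},
    {"fingers": 0, "dx": 0, "dy": 0.15, "dz": -0.2, "roll": 0},
  ],
)

```text
time: 17.15
tool_pos: [0.7635, -0.1578, 0.2783]
tcp_rot: [2.968, 1.025, 0.005]
wrist_force: [0.0, -0.2, -1.0]
width: 0.499
grip_force: 0.0
```

Emit:
step_arm(
  commands=[
    {"fingers": 0, "dx": 0, "dy": 0.05, "dz": 0, "roll": 0},
    {"fingers": 0, "dx": 0, "dy": 0.08, "dz": 0, "roll": 0},
    {"fingers": 0, "dx": 0, "dy": 0.08, "dz": 0, "roll": 0},
    {"fingers": 0, "dx": 0, "dy": 0.08, "dz": 0, "roll": 0},
  ],
)

```text
time: 17.65
tool_pos: [0.8113, -0.2192, 0.2759]
tcp_rot: [-2.97, -1.025, -0.001]
wrist_force: [0.2, 0.2, 0.0]
width: 0.499
grip_force: 0.0
```

Run:
```python
from h import *
info()
ex=np.array([np.cos(PS),np.sin(PS)]); ey=np.array([-ex[1],ex[0]])
o=[]
for n in('top','scene'):
    im,d,K,T,_=cam(n); o.append(im)
    for tag,(I,D) in{'now':(im,d),'ref':(np.load(n+'0.npz')['im'],np.load(n+'0.npz')['d'])}.items():
        hsv=cv2.cvtColor(I,cv2.COLOR_BGR2HSV); m=((hsv[...,0]<8)|(hsv[...,0]>172))&(hsv[...,1]>110)&(hsv[...,2]>70)
        P=cloud(m,D,K,T); b=P-np.r_[O,0]; r=np.hypot(b[:,0],b[:,1]); k=(abs(r-.185)<.02)&(P[:,2]>.065)&(P[:,2]<.15)
        a=np.degrees(np.arctan2(b[:,1],b[:,0]))-(np.degrees(PS)-180); k&=abs(a)<45
        P2=cloud(D>0,D,K,T); b2=P2-np.r_[O,0]; r2=np.hypot(b2[:,0],b2[:,1]); a2=np.degrees(np.arctan2(b2[:,1],b2[:,0]))-(np.degrees(PS)-180)
        k2=(abs(r2-.118)<.012)&(P2[:,2]>.18)&(P2[:,2]<.195)&(abs(a2)<40)
        print(n,tag,'ring ang',np.median(a[k]).round(2),'ztop',np.percentile(P[k,2],98).round(4),'post ang',np.median(a2[k2]).round(2))
df=cv2.absdiff(o[0],np.load('top0.npz')['im']).max(2)>60; print('top diff bbox',cv2.boundingRect(cv2.morphologyEx(df.astype('uint8'),cv2.MORPH_OPEN,np.ones((3,3)))))
cv2.imwrite('pics/end.png',o[0])
```

```text
t 17.65 p [ 0.8113 -0.2192  0.2759] box -0.396 -0.1622 yaw_y -51.92 z [ 0.  0. -1.] F [0.2 0.2 0. ] q [-0.29  0.57  1.1   0.    1.47  0.61] w 0.5
top now ring ang 21.93 ztop 0.1237 post ang 21.93
top ref ring ang -0.07 ztop 0.1235 post ang -0.26
scene now ring ang 23.02 ztop 0.1237 post ang 25.74
scene ref ring ang 1.45 ztop 0.1231 post ang 2.8
top diff bbox (293, 0, 286, 230)
```

View pics/end.png

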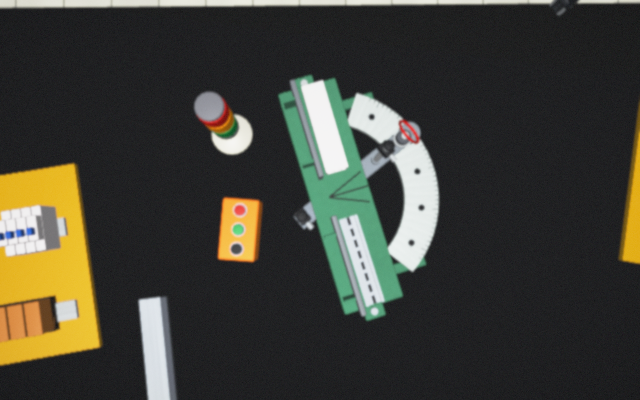

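The picture shows the arm at the first hole towards the trunking: ring at (408,131), middle hole now empty at (417,171), everything else unmoved. The ring height equals the pin-home value and the hand is clear.

```bash
python3 -c "
from workcell import *
print(finish_job())"
```

```text
the job is handed in; nothing more can be done
None
```

The job is handed in: the arm was swung one hole towards the trunking side, the ring is back at its pin-home height, nothing else looks moved, and the hand is clear at about 17.8 of the 48 s allowed.

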